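Sort out the mixed-up lids on the fridge-side cart

TASK

The lids of the round jar, the square jar and the oblong pot on the cart have got mixed up. Without dropping any, set each lid gently on the vessel of its own shape, centred, lying flat on the rim and lined up with its sides, parking one lid on the empty saucer meanwhile (lids must not touch the cart's own top). Leave the jars, the pot, the candy tray and the mug standing where they are.

Things in the scene. Friction and masses are not known exactly. Their poses are not given: they have to be found in the camera images.
- round_lid_grip (a point): Round green silicone lid, 84 mm across, with an upright round knob 24 mm across and 32 mm tall in the middle. Origin: on the grip's axis over the lid's middle, 34 mm above the flat underside, 22 mm above the top face, 10 mm below the grip's top. Lid 12 mm thick, rigid, rests loose on a rim, 0.1 kg. Starts on a wrong vessel.
- square_lid_grip (a point): Square light-wood lid, 84 x 84 mm, with an upright bar grip in the middle, 44 mm long (along the lid's x), 16 mm wide (along y), 32 mm tall. Origin: on the grip's axis over the lid's middle, 34 mm above the flat underside, 22 mm above the top face, 10 mm below the grip's top. Lid 12 mm thick, rigid, rests loose on a rim, 0.1 kg. Starts on a wrong vessel.
- oblong_lid_grip (a point): Oblong light-wood lid, 112 mm (along its x) by 70 mm, with an upright bar grip in the middle, 54 mm long (along x), 16 mm wide (along y), 32 mm tall. Origin: on the grip's axis over the lid's middle, 34 mm above the flat underside, 22 mm above the top face, 10 mm below the grip's top. Lid 12 mm thick, rigid, rests loose on a rim, 0.1 kg. Starts on a wrong vessel.
- round_jar_mouth (a point): Round glass jar with sweets, body 110 mm across, standing loose on the cart, 82 mm high; its round neck is 76 mm across outside, the mouth 64 mm. Origin: centre of the mouth, level with the rim; z up.
- square_jar_mouth (a point): Square glass jar with chocolate pieces, body 96 x 96 mm, standing loose on the cart, 74 mm high; its square neck is 74 mm outside, the mouth 62 mm. Origin: centre of the mouth, level with the rim; z up, x and y parallel to its sides.
- oblong_pot_mouth (a point): Oblong white stoneware pot, body 120 mm (along its x) by 76 mm, standing loose on the cart, 58 mm high; its oblong neck is 104 x 62 mm outside, the mouth 90 x 48 mm. Origin: centre of the mouth, level with the rim; z up.
- saucer_in (a point): White ceramic saucer, 150 mm across, empty, standing loose on the cart; flat in the middle, its sloping rim rises to 14 mm above the cart's top. Origin: centre of its upper face, 5 mm above the cart's top; a lid on it has its underside there, or up to 6 mm higher if its edges ride on the sloping rim.
- cart_top (a point): Narrow white plastic roll-out cart that carries everything; its top, with a dark non-slip mat, is 335 mm (x) by 720 mm (y) and level with the robot's base (z = 0), with a rim 15 mm high. Origin: middle of the top, level with the mat. Fixed.
- candy_tray: Clear round candy tray of 150 mm with a rotating lid, 54 mm high with its knob, standing loose on the cart. Not to be moved. Origin: centre of its underside.
- mug: Blue ceramic mug, 74 mm across, 70 mm high, near a far corner of the cart. Not to be moved. Origin: centre of its underside.
Not all that is in view belongs to the job. Leave any pink look-alike of the part that bears square_lid_grip alone.

How it is judged:
On the way:
1. one of the lids lies on the saucer, let go (((horizontal distance between round_lid_grip and saucer_in below 0.035 m and z of round_lid_grip in the frame of saucer_in below 0.045 m and contact force between round_lid and the fingers below 0.1 N) or (horizontal distance between square_lid_grip and saucer_in below 0.035 m and z of square_lid_grip in the frame of saucer_in below 0.045 m and contact force between square_lid and the fingers below 0.1 N) or (horizontal distance between oblong_lid_grip and saucer_in below 0.035 m and z of oblong_lid_grip in the frame of saucer_in below 0.045 m and contact force between oblong_lid and the fingers below 0.1 N))), for 0.2 s.
At the end, for the whole second after the job is handed in: Each lid rests level (0.1 rad) and still on the upright vessel of its own shape, within 10 mm of the mouth's centre; square and oblong lid within 0.2 rad of their vessel's sides (square in any quarter turn, oblong either way round) (horizontal distance between round_lid_grip and round_jar_mouth below 0.01 m and z of round_lid_grip in the frame of round_jar_mouth between 0.028 and 0.04 m and angle between each of round_lid_grip, square_lid_grip, oblong_lid_grip's own z axis and vertical below 0.1 rad and angle between each of round_jar_mouth, square_jar_mouth, oblong_pot_mouth's own z axis and vertical below 0.08 rad and linear speed of each of round_lid, square_lid, oblong_lid below 0.02 m/s and horizontal distance between square_lid_grip and square_jar_mouth below 0.01 m and z of square_lid_grip in the frame of square_jar_mouth between 0.028 and 0.04 m and horizontal distance between oblong_lid_grip and oblong_pot_mouth below 0.01 m and z of oblong_lid_grip in the frame of oblong_pot_mouth between 0.028 and 0.04 m and (angle between the x axis of square_lid_grip and the x axis of square_jar_mouth, either way round below 0.2 rad or angle between the x axis of square_lid_grip and the y axis of square_jar_mouth, either way round below 0.2 rad) and angle between the x axis of oblong_lid_grip and the x axis of oblong_pot_mouth, either way round below 0.2 rad); the robot touches nothing.
It fails at once if a lid touches the cart's own top or rim (contact force between any of round_lid, square_lid, oblong_lid and cart above 0.3 N).
It fails at once if a jar or the pot is pushed more than 30 mm from its place or tipped over (distance of any of round_jar_mouth, square_jar_mouth, oblong_pot_mouth from where it was at the start of the episode above 0.03 m or angle between any of round_jar_mouth, square_jar_mouth, oblong_pot_mouth's own z axis and vertical above 0.4 rad).
It fails at once if the candy tray or the mug is pushed more than 30 mm from its place (distance of any of candy_tray, mug from where it was at the start of the episode above 0.03 m).
It fails at once if a lid is dropped (falls free from more than about 25 mm) ((linear speed of round_lid above 0.7 m/s and contact force between round_lid and the fingers below 0.1 N) or (linear speed of square_lid above 0.7 m/s and contact force between square_lid and the fingers below 0.1 N) or (linear speed of oblong_lid above 0.7 m/s and contact force between oblong_lid and the fingers below 0.1 N)).
It also fails if it takes over 112 s, if anything falls off the work surface, if the arm or the gripper's body presses on something with over 40 N, if the wrist force passes 120 N, or if a joint passes its speed limit or range.

ROBOT

A 6-joint arm with a two-finger parallel gripper is mounted at the origin on the work surface. World frame = base frame: x ahead of the robot, y to its left, z up, the work surface at z = 0. Lengths are in m, angles in rad, forces in N, time in s.
With the tool pointing down it reaches from about 0.425 to 0.95 m from the base axis. Payload 14.7 kg.
Tool frame: the origin (TCP) lies between the finger pads; the fingertips stand 8 mm ahead of it and the grasp point (between the pads) lies 11 mm behind it (tips_ahead is the distance from the TCP to the fingertips, in m); z points along the fingers, y is the line along which they close (so a half turn about z gives the same grasp; the last joint's range is limited). The gripper opens to 85 mm and grips with 20 to 120 N. Pads are 22 mm wide; open, the fingers measure 114 mm over their backs; the gripper's body (76 mm by 85 mm) begins 54 mm behind the grasp point. The pads swing forward as they close: fully open they stand 13 mm farther back than shut.
Start: joints at [1.112, 0.48, 1.596, -0, 1.065, -0.047], TCP at [0.26, 0.596, 0.239] pointing down, gripper open.
Joint ranges: [-2.75, 2.75], [-0.82, 2.05], [0.23, 2.67], [-1.56, 4.7], [0.09, 2.69], [-2.92, 2.92]. Speed limits (rad/s): [1.89, 1.89, 2.39, 3.01, 3.01, 3.01].

INTERFACE

Orientations are given as a 3x3 rotation matrix whose columns are the frame's x, y, z axes.
In Python, from workcell import * gives the robot as it stands. The module is installed in compiled form; this text tells all that it offers.
- The arm moves only by the tool move_arm, never from a script. Its argument "plan" is a list of rows, each a list of 3 entries, a list of its own where there are three numbers: the turn, a rotation vector about the tool's x, y, z in degrees, then the shift along the tool's x, y, z in mm, then the finger opening in mm, from 0 to 85.4. A call has 1 to 10 rows; each row shifts and turns the commanded pose from where the row before left it, along the tool's axes as they then stand; what a row does not reach is not made up. A row lasts 1/10 s, in which the tool goes at most 50 mm and 8.59 degrees, less where a joint would pass 70% of its speed; a pose out of reach is approached as far as the arm can. A call with a gripper value outside its range is refused whole. The fingers move at their own pace and stop on an object; "newtons" is the grip in N (left out, the last holds). Time passes only in rows, so rows that do not move let the fingers close. It gives the time, the measured TCP pose, the force, the opening and the grip force at its end, in the units of the state.
- state(): the state, without advancing time (a new reading comes with each control period).
- read_camera(name): name is "side" or "top"; returns a dict with "img" (480x640x3 uint8, blue, green, red), "K" (3x3 intrinsics, pixels), "extrinsics" (4x4, takes a point from camera to world coordinates). Camera axes: x right, y down, z forward; pixel columns grow to the right and rows downward; lengths in m; the calibration is good to about 2 mm. A picture is of the moment at which its call begins. There is no depth.
- sign_off(): hands the job in; it is judged then, once.
The state is a dict: "t": time; "joint_positions": joint angles; "qd": joint speeds; "tau": joint torques, N m; "position": TCP position; "orientation": TCP orientation; "contact_force": force on the tool from outside, world axes, zero at the start; "moment": the same for the moment, N m; "gripper_width": finger opening in m; "gripper_force": force on a finger pad.
Only numpy, scipy, OpenCV 4.12 (cv2) and the standard library are available. Lean on these libraries where they do the work, as an engineer would, in place of code of your own. Each camera call takes 0.05 s, during which the arm holds its last target. There are 200 camera calls.

## Working session

There is one attempt and no reset: what is moved stays moved. The work goes in short steps, Python scripts to look and compute and a tool call to move; the robot and the scene stay as the last step left them, time stands still between calls to the robot, and variables do not carry over. Pictures are saved under pics/ and viewed, at most 18 in all, crops included, and the job is handed in when it is done.

Besides the shell and the picture viewer there is one more tool, called after ">>>" by a JSON object that holds its "name" and its "arguments", one argument or row to a line. move_arm: Moves the arm, as the interface text tells. Its arguments: {"type":"object","properties":{"plan":{"type":"array","items":{"type":"array"}},"newtons":{"type":"number"}},"required":["plan"]}

```bash
mkdir -p pics; python3 - <<'E'
from workcell import *
import cv2,numpy as np
for n in("side","top"):
    c=read_camera(n);cv2.imwrite(f"pics/{n}0.png",c["img"]);np.savez(f"{n}0.npz",**c)
    print(n,c["K"].round(1).tolist(),np.round(c["extrinsics"],3).tolist())
s=state();print(s)
E
```

```text
side [[443.2, 0.0, 322.1], [0.0, 443.2, 243.5], [0.0, 0.0, 1.0]] [[0.885, -0.335, 0.323, 0.177], [-0.465, -0.622, 0.629, -0.526], [-0.01, -0.707, -0.707, 0.719], [0.0, 0.0, 0.0, 1.0]]
top [[468.2, 0.0, 321.1], [0.0, 468.2, 243.0], [0.0, 0.0, 1.0]] [[0.013, -0.99, 0.141, 0.3], [-1.0, -0.009, 0.027, 0.023], [-0.026, -0.141, -0.99, 1.216], [0.0, 0.0, 0.0, 1.0]]
{'t': 0.1, 'joint_positions': array([ 1.11238647e+00,  4.80784218e-01,  1.59684030e+00,  3.47831792e-06,
        1.06508528e+00, -4.66050276e-02]), 'qd': array([ 3.10787177e-05, -1.65076680e-03, -1.59823471e-03, -1.27090555e-03,
       -7.41681680e-04,  9.85573258e-04]), 'tau': array([ 6.53067964e-04, -9.52264452e+01, -4.31038284e+01, -1.62386168e-04,
        5.00358059e-03, -5.90983245e-05]), 'position': array([0.25998834, 0.59533116, 0.23871579]), 'orientation': array([[-9.16399219e-01,  4.00265192e-01, -4.97092538e-04],
       [ 4.00265497e-01,  9.16398675e-01, -1.00046491e-03],
       [ 5.50836635e-05, -1.11579425e-03, -9.99999376e-01]]), 'contact_force': array([-0.26420147, -1.10027433,  0.75226364]), 'moment': array([-0.0028011 , -0.04281275,  0.00356309]), 'gripper_force': 0.0, 'gripper_width': 0.08561593551347028}
```

View pics/top0.png

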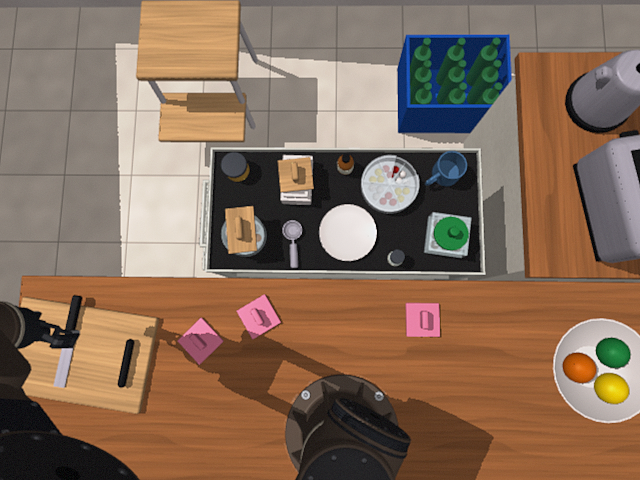

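View pics/side0.png

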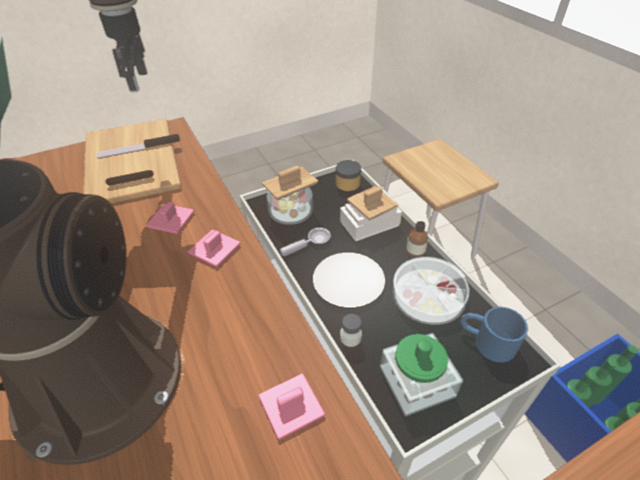

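```bash
cat > h.py <<'E'
import cv2,numpy as np
def load(n,t):
    return np.load(f"{n}{t}.npz")
def snap(n,t):
    from workcell import read_camera
    c=read_camera(n);cv2.imwrite(f"pics/{n}{t}.png",c["img"]);np.savez(f"{n}{t}.npz",**c);return c
def ray(c,px,z):
    E=c["extrinsics"];px=np.atleast_2d(np.float64(px))
    d=np.c_[px,np.ones(len(px))]@np.linalg.inv(c["K"]).T@E[:3,:3].T
    o=E[:3,3];return (o+d*((z-o[2])/d[:,2:]))[:,:2]
def proj(c,P):
    E=np.linalg.inv(c["extrinsics"]);q=np.atleast_2d(P)@E[:3,:3].T+E[:3,3];q=q@c["K"].T;return q[:,:2]/q[:,2:]
def blob(c,lo,hi,box):
    "largest contour in HSV range within box x0,y0,x1,y1"
    h=cv2.cvtColor(c["img"],cv2.COLOR_BGR2HSV);m=cv2.inRange(h,np.array(lo),np.array(hi))
    k=np.zeros_like(m);x0,y0,x1,y1=box;k[y0:y1,x0:x1]=m[y0:y1,x0:x1]
    cs=cv2.findContours(k,cv2.RETR_EXTERNAL,cv2.CHAIN_APPROX_NONE)[0]
    return max(cs,key=cv2.contourArea)[:,0,:]
def rect(w):
    "world outline (m) -> centre, sides mm, angle of long side deg"
    (c,s,a)=cv2.minAreaRect(np.float32(w*1000))
    if s[0]<s[1]: s=s[::-1];a+=90
    return np.round(c,1),np.round(s,1),round((a+90)%180-90,1)
WOOD=((8,50,90),(25,200,255));GREEN=((55,100,40),(90,255,255));WHITE=((0,0,150),(180,60,255))
E
python3 - <<'E'
from h import *
c=load("top",0)
for nm,col,box,z in [("round",GREEN,(420,200,480,270),.086),("sq",WOOD,(265,145,330,210),.07),("obl",WOOD,(215,195,275,265),.094),("saucer",WHITE,(310,195,385,268),.014)]:
    b=blob(c,*col,box);w=ray(c,b,z);print(nm,rect(w),b.min(0),b.max(0))
# shadow-free crops
im=c["img"][140:280,200:490];cv2.imwrite("pics/crop1.png",cv2.resize(im,None,fx=2.7,fy=2.7,interpolation=cv2.INTER_CUBIC))
print(proj(c,[[.5,-.3,0],[.5,.3,0]]))
E
```

```text
round (array([ 489. , -260.6]), array([82.3, 78.7]), -89.6) [434 217] [468 249]
sq (array([638.6, 122.7]), array([85.8, 84.5]), -83.7) [277 157] [313 191]
obl (array([493.6, 246.9]), array([113.2,  81.9]), 7.7) [225 206] [260 253]
saucer (array([501.2, -12.4]), array([147.7, 146.5]), 45.4) [319 204] [376 260]
[[457.84306341 234.25590763]
 [229.33943838 232.28099135]]
```

View pics/crop1.png

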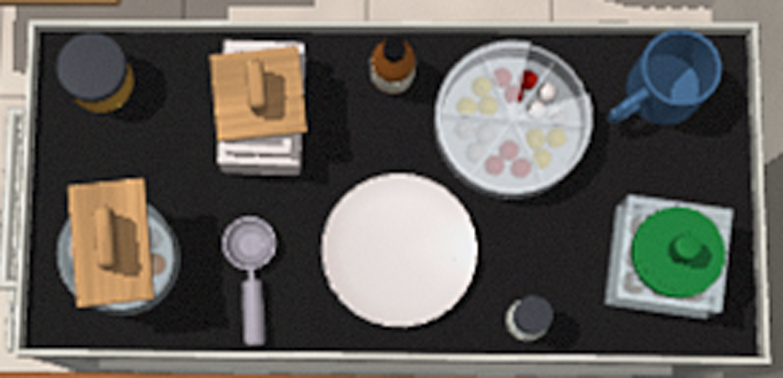

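Lids: green round at (451,233) on the square jar, square wood at (295,174) on the pot, oblong wood at (241,230) on the round jar. The saucer is at (348,232). Look-alikes that I rule out: pink lids at (200,340), (259,316) and (423,320), a wooden stool at (190,40), and a cutting board at (90,355). The crop confirms the choice. The green lid goes to the saucer first.

>>> {"name": "move_arm", "arguments": {
  "plan": [
    [[0, 0, -7.9], [0, 0, 0], 60],
    [[0, 0, -7.9], [0, 0, 0], 60],
    [[0, 0, -7.8], [0, 0, 0], 60],
    [[0, 0, 0], [-45, -20, 0], 60],
    [[0, 0, 0], [-45, -20, 0], 60],
    [[0, 0, 0], [-45, -20, 0], 60],
    [[0, 0, 0], [-45, -20, 0], 60],
    [[0, 0, 0], [-45, -20, 0], 60],
    [[0, 0, 0], [0, -48, 0], 60],
    [[0, 0, 0], [0, -48, 0], 60]
  ]
}}

```text
t: 1.1
position: [0.486, 0.398, 0.2381]
orientation: [[-1.0, 0.001, -0.001], [0.001, 1.0, -0.001], [0.001, -0.001, -1.0]]
contact_force: [1.1, -0.6, 0.2]
gripper_width: 0.0602
gripper_force: 0.0
```

```bash
python3 - <<'E'
from h import *
c=load("top",0);im=c["img"]
q=lambda p:np.array(p)/2.7+[200,140]
print("obl lid",ray(c,q([[68,187],[145,180],[152,300],[78,307]]),.094).round(4).tolist())
# bar tops: (z top) from crop
print("obl bar top",ray(c,q([[93,207],[110,207],[98,268],[114,268]]),.126).mean(0), "sq bar top",ray(c,q([[247,60],[262,60],[252,108],[266,106]]),.102).mean(0),"knob",ray(c,q([[690,247]]),.118))
E
```

```text
obl lid [[0.5418, 0.2912], [0.5488, 0.221], [0.4389, 0.211], [0.4319, 0.2775]]
obl bar top [0.4899512 0.2500471] sq bar top [0.63769345 0.12032057] knob [[ 0.48718364 -0.2634664 ]]
```

>>> {"name": "move_arm", "arguments": {
  "plan": [
    [[0, 0, 0], [0, -48, 0], 60],
    [[0, 0, 0], [0, -48, 0], 60],
    [[0, 0, 0], [0, -48, 0], 60],
    [[0, 0, 0], [0, -48, 0], 60],
    [[0, 0, 0], [0, -48, 0], 60],
    [[0, 0, 0], [0, -48, 0], 60],
    [[0, 0, 0], [0, -48, 0], 60],
    [[0, 0, 0], [0, -48, 0], 60],
    [[0, 0, 0], [0, -48, 0], 60],
    [[0, 0, 0], [0, -48, 0], 60]
  ]
}}

```text
t: 2.1
position: [0.4847, -0.0822, 0.2393]
orientation: [[-1.0, -0.0, -0.0], [-0.0, 1.0, 0.0], [0.0, 0.0, -1.0]]
contact_force: [1.0, -0.3, 0.5]
gripper_width: 0.0599
gripper_force: 0.0
```

>>> {"name": "move_arm", "arguments": {
  "plan": [
    [[0, 0, 0], [0, -48, 0], 60],
    [[0, 0, 0], [0, -48, 0], 60],
    [[0, 0, 0], [0, -48, 0], 60],
    [[0, 0, 0], [-2, -35, 0], 60],
    [[0, 0, 0], [0, 0, 20], 60],
    [[0, 0, 0], [0, 0, 20], 60],
    [[0, 0, 0], [0, 0, 20], 60],
    [[0, 0, 0], [0, 0, 10], 60],
    [[0, 0, 0], [0, 0, 5], 60],
    [[0, 0, 0], [0, 0, 0], 60]
  ]
}}

```text
t: 3.1
position: [0.4872, -0.2592, 0.1641]
orientation: [[-1.0, -0.0, -0.001], [-0.0, 1.0, 0.0], [0.001, 0.0, -1.0]]
contact_force: [-0.5, 0.7, 0.6]
gripper_width: 0.0603
gripper_force: 0.0
```

```bash
python3 - <<'E'
from h import *
c=snap("side",1)
cv2.imwrite("pics/crop2.png",cv2.resize(c["img"][230:430,330:560],None,fx=3,fy=3))
from workcell import *
print(state()["position"])
E
```

```text
[ 0.48743522 -0.25931324  0.16461451]
```

View pics/crop2.png

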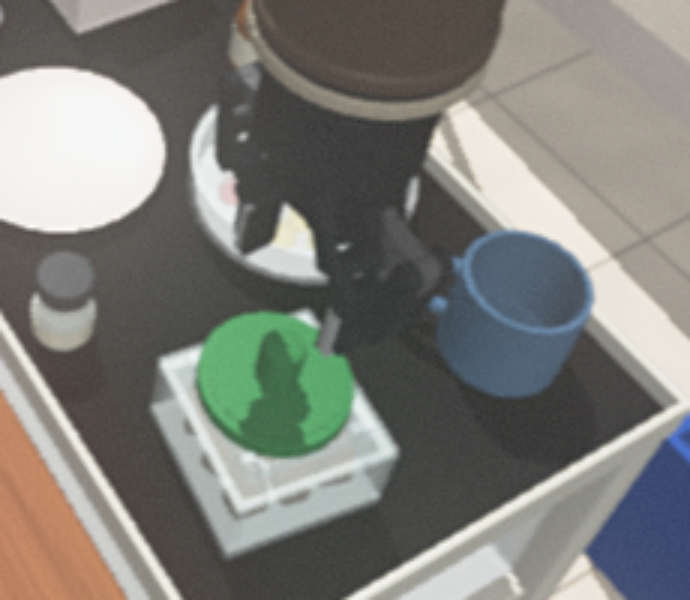

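The open gripper is straight above the knob, fingers either side along y. Descending to grip.

>>> {"name": "move_arm", "arguments": {
  "plan": [
    [[0, 0, 0], [0, -2, 20], 60],
    [[0, 0, 0], [0, 0, 20], 60],
    [[0, 0, 0], [0, 0, 15], 60],
    [[0, 0, 0], [0, 0, 9], 60],
    [[0, 0, 0], [0, 0, 0], 60],
    [[0, 0, 0], [0, 0, 0], 40],
    [[0, 0, 0], [0, 0, 0], 26],
    [[0, 0, 0], [0, 0, 0], 18],
    [[0, 0, 0], [0, 0, 0], 15],
    [[0, 0, 0], [0, 0, 0], 15]
  ],
  "newtons": 30
}}

```text
t: 4.15
position: [0.4877, -0.2615, 0.1013]
orientation: [[-1.0, -0.0, 0.001], [-0.0, 1.0, -0.001], [-0.001, -0.001, -1.0]]
contact_force: [-0.3, 0.1, 6.6]
gripper_width: 0.0226
gripper_force: 29.1
```

>>> {"name": "move_arm", "arguments": {
  "plan": [
    [[0, 0, 0], [0, 0, 0], 15],
    [[0, 0, 0], [0, 0, -6], 15],
    [[0, 0, 0], [0, 0, -15], 15],
    [[0, 0, 0], [0, 0, -25], 15],
    [[0, 0, 0], [0, 0, -30], 15],
    [[0, 0, 0], [0, 0, 0], 15],
    [[0, 0, 0], [0, 0, 0], 15]
  ]
}}

```text
t: 4.85
position: [0.4875, -0.2615, 0.1772]
orientation: [[-1.0, -0.0, 0.002], [-0.0, 1.0, -0.001], [-0.002, -0.001, -1.0]]
contact_force: [-0.1, -0.4, -1.1]
gripper_width: 0.0226
gripper_force: 29.5
```

```bash
python3 - <<'E'
from h import *
c=snap("side",2);d=snap("top",2)
a=cv2.resize(c["img"][230:430,330:560],(400,348));b=cv2.resize(d["img"][140:290,400:572],(400,348))
cv2.imwrite("pics/crop3.png",np.hstack([a,b]))
E
```

```text
(no output)
```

View pics/crop3.png

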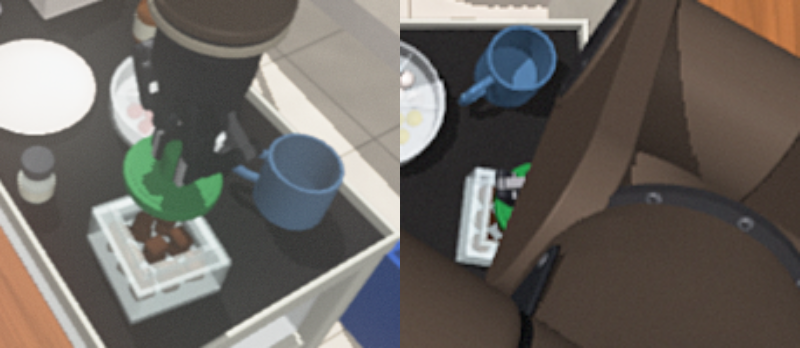

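Lid held, hanging level just above the jar; it can go to the saucer.

>>> {"name": "move_arm", "arguments": {
  "plan": [
    [[0, 0, 0], [-2, 30, 0], 15],
    [[0, 0, 0], [-3, 44, 0], 15],
    [[0, 0, 0], [-3, 44, 0], 15],
    [[0, 0, 0], [-2, 44, 0], 15],
    [[0, 0, 0], [-2, 44, 0], 15],
    [[0, 0, 0], [-2, 28, 0], 15],
    [[0, 0, 0], [0, 15, 20], 15],
    [[0, 0, 0], [0, 0, 35], 15],
    [[0, 0, 0], [0, 0, 35], 15],
    [[0, 0, 0], [0, 0, 20], 15]
  ]
}}

```text
t: 5.95
position: [0.4993, -0.0119, 0.0633]
orientation: [[-1.0, -0.001, -0.004], [-0.001, 1.0, 0.0], [0.004, 0.0, -1.0]]
contact_force: [-0.1, 0.2, -0.8]
gripper_width: 0.0231
gripper_force: 29.6
```

>>> {"name": "move_arm", "arguments": {
  "plan": [
    [[0, 0, 0], [0, 0, 15], 15],
    [[0, 0, 0], [0, 0, 8], 15],
    [[0, 0, 0], [0, 0, 5], 15],
    [[0, 0, 0], [0, 0, 3], 15],
    [[0, 0, 0], [0, 0, 0], 15],
    [[0, 0, 0], [0, 0, 0], 15]
  ]
}}

```text
t: 6.55
position: [0.5015, -0.0124, 0.0358]
orientation: [[-1.0, -0.0, 0.001], [-0.0, 1.0, -0.0], [-0.001, -0.0, -1.0]]
contact_force: [0.1, -0.8, -0.3]
gripper_width: 0.0232
gripper_force: 29.6
```

>>> {"name": "move_arm", "arguments": {
  "plan": [
    [[0, 0, 0], [0, 0, 2], 15],
    [[0, 0, 0], [0, 0, 1], 15],
    [[0, 0, 0], [0, 0, 0], 15],
    [[0, 0, 0], [0, 0, 0], 30],
    [[0, 0, 0], [0, 0, 0], 45],
    [[0, 0, 0], [0, 0, 0], 50],
    [[0, 0, 0], [0, 0, 0], 50],
    [[0, 0, 0], [0, 0, -20], 50],
    [[0, 0, 0], [0, 0, -40], 50],
    [[0, 0, 0], [0, 0, -45], 50]
  ]
}}

```text
t: 7.55
position: [0.5002, -0.0122, 0.1376]
orientation: [[-1.0, -0.0, -0.003], [-0.0, 1.0, 0.0], [0.003, 0.0, -1.0]]
contact_force: [0.7, -0.2, -0.3]
gripper_width: 0.0499
gripper_force: 0.0
```

>>> {"name": "move_arm", "arguments": {
  "plan": [
    [[0, 0, 0], [0, 0, -45], 50],
    [[0, 0, 0], [-20, 30, 0], 50],
    [[0, 0, 0], [-30, 38, 0], 50],
    [[0, 0, 0], [-35, 34, 0], 50],
    [[0, 0, 0], [-25, 20, 0], 50],
    [[0, 0, 0], [-20, 10, 0], 50],
    [[0, 0, -6], [0, 0, 0], 50],
    [[0, 0, 0], [0, 0, 0], 50]
  ]
}}

```text
t: 8.35
position: [0.6312, 0.1201, 0.1818]
orientation: [[-0.994, -0.107, -0.001], [-0.107, 0.994, -0.0], [0.001, -0.0, -1.0]]
contact_force: [-0.4, 0.2, 0.9]
gripper_width: 0.0498
gripper_force: 0.0
```

```bash
python3 - <<'E'
from h import *
c=snap("side",3);d=snap("top",3)
b=cv2.resize(d["img"][140:280,200:490],(725,350),interpolation=cv2.INTER_CUBIC)
a=cv2.resize(c["img"][140:340,230:500],(338,250))
o=np.zeros((600,725,3),np.uint8);o[:350]=b;o[350:,:338]=a;cv2.imwrite("pics/crop4.png",o)
E
```

```text
(no output)
```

View pics/crop4.png

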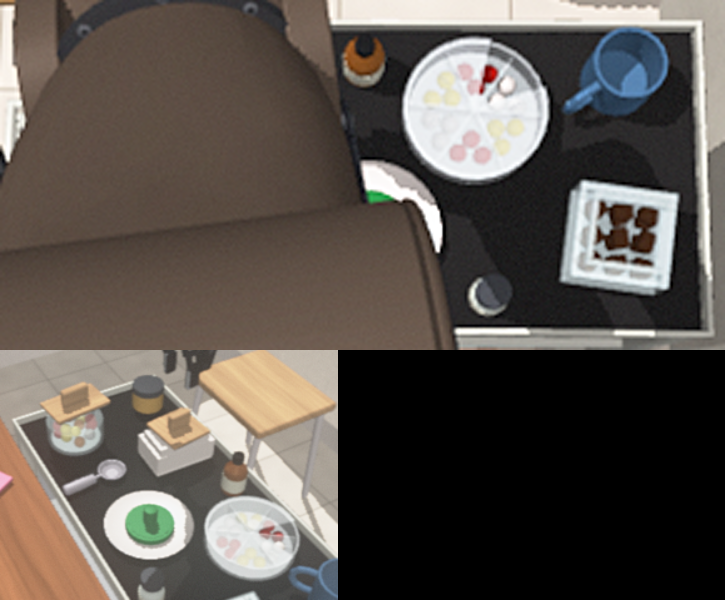

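The round lid lies centred on the saucer; the square jar is open at crop (622,237). Gripping the square lid now; meanwhile I zoom on the open jar.

>>> {"name": "move_arm", "arguments": {
  "plan": [
    [[0, 0, 0], [-7, 0, 20], 50],
    [[0, 0, 0], [0, 0, 25], 50],
    [[0, 0, 0], [0, 0, 22], 50],
    [[0, 0, 0], [0, 0, 15], 50],
    [[0, 0, 0], [0, 0, 11], 50],
    [[0, 0, 0], [0, 0, 0], 50],
    [[0, 0, 0], [0, 0, 0], 30],
    [[0, 0, 0], [0, 0, 0], 16],
    [[0, 0, 0], [0, 0, 0], 8],
    [[0, 0, 0], [0, 0, 0], 8]
  ]
}}

```text
t: 9.45
position: [0.6389, 0.1206, 0.0904]
orientation: [[-0.995, -0.105, 0.002], [-0.105, 0.995, 0.0], [-0.002, 0.0, -1.0]]
contact_force: [-0.6, 0.8, 7.2]
gripper_width: 0.0154
gripper_force: 30.5
```

```bash
python3 - <<'E'
from h import *
c=load("side",2);d=load("top",3)
a=cv2.resize(c["img"][330:430,370:470],(400,400),interpolation=cv2.INTER_CUBIC);b=cv2.resize(d["img"][205:265,415:475],(400,400),interpolation=cv2.INTER_CUBIC)
cv2.imwrite("pics/crop5.png",np.hstack([a,b]))
E
```

```text
(no output)
```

View pics/crop5.png

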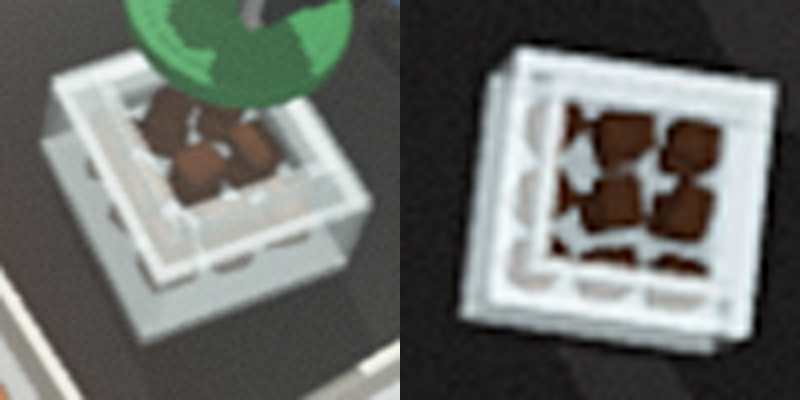

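```bash
cat >> h.py <<'E'
def tri(c,p,d,q):
    "least-squares crossing of two rays"
    A=[];b=[]
    for k,x in((c,p),(d,q)):
        P=k["K"]@np.linalg.inv(k["extrinsics"])[:3]
        for i in(0,1): r=x[i]*P[2]-P[i];A.append(r[:3]);b.append(-r[3])
    return np.linalg.lstsq(np.array(A),np.array(b),rcond=None)[0]
E
python3 - <<'E'
from h import *
c=load("side",2);d=load("top",3)
s=lambda x,y:(370+x/4,330+y/4); t=lambda x,y:((x-400)*.15+415,y*.15+205)
for p,q in[((50,85),(487,302)),((165,285),(750,340)),((372,200),(780,85))]:
    print(tri(c,s(*p),d,t(*q)).round(4))
for z in(.05,.06,.066,.074):
    w=ray(d,[t(515,47),t(780,85),t(750,340),t(487,302)],z);print(z,w.mean(0).round(4),rect(w))
E
```

```text
[ 0.4507 -0.2115  0.0519]
[ 0.4383 -0.3083  0.0554]
[ 0.5322 -0.3202  0.0604]
0.05 [ 0.4925 -0.267 ] (array([ 492.4, -266.9]), array([100. ,  98.2]), 82.0)
0.06 [ 0.4908 -0.2646] (array([ 490.8, -264.4]), array([99.1, 97.4]), 82.0)
0.066 [ 0.4898 -0.2631] (array([ 489.8, -262.9]), array([98.6, 96.9]), 82.0)
0.074 [ 0.4885 -0.2611] (array([ 488.5, -260.9]), array([97.9, 96.2]), 82.0)
```

Top crop: shoulder corners of the square jar (515,47), (780,85), (750,340), (487,302); mouth at about (0.491,-0.264), turned -8°. Sizes fit (97–98 mm vs 96).

>>> {"name": "move_arm", "arguments": {
  "plan": [
    [[0, 0, 0], [0, 0, 0], 8],
    [[0, 0, 0], [0, 0, -6], 8],
    [[0, 0, 0], [0, 0, -15], 8],
    [[0, 0, 0], [0, 0, -25], 8],
    [[0, 0, 0], [0, 0, -30], 8],
    [[0, 0, 0], [0, 0, -30], 8],
    [[0, 0, 7], [0, 0, 0], 8],
    [[0, 0, 7], [0, 0, 0], 8],
    [[0, 0, 0], [10, -40, 0], 8],
    [[0, 0, 0], [10, -44, 0], 8]
  ]
}}

```text
t: 10.45
position: [0.6066, 0.0402, 0.1965]
orientation: [[-0.991, 0.137, 0.001], [0.137, 0.991, 0.0], [-0.001, 0.0, -1.0]]
contact_force: [1.3, -0.3, -1.5]
gripper_width: 0.0151
gripper_force: 29.6
```

>>> {"name": "move_arm", "arguments": {
  "plan": [
    [[0, 0, 0], [10, -44, 0], 8],
    [[0, 0, 0], [10, -44, 0], 8],
    [[0, 0, 0], [10, -44, 0], 8],
    [[0, 0, 0], [10, -44, 0], 8],
    [[0, 0, 0], [10, -44, 0], 8],
    [[0, 0, 0], [10, -44, 0], 8],
    [[0, 0, 0], [8, -34, 0], 8],
    [[0, 0, 0], [5, -19, 0], 8],
    [[0, 0, 0], [0, 0, 0], 8],
    [[0, 0, 0], [0, 0, 0], 8]
  ]
}}

```text
t: 11.45
position: [0.4903, -0.264, 0.1962]
orientation: [[-0.99, 0.14, 0.001], [0.14, 0.99, -0.0], [-0.001, -0.0, -1.0]]
contact_force: [0.2, 0.3, -1.6]
gripper_width: 0.0157
gripper_force: 29.6
```

```bash
python3 - <<'E'
from h import *
c=snap("side",4);d=snap("top",4)
from workcell import *
s=state();print(s["position"],s["orientation"][:,1])
a=cv2.resize(c["img"][230:430,330:530],(400,400),interpolation=cv2.INTER_CUBIC);b=cv2.resize(d["img"][140:280,200:340],(400,400),interpolation=cv2.INTER_CUBIC)
cv2.imwrite("pics/crop6.png",np.hstack([a,b]))
E
```

```text
[ 0.49061264 -0.26311961  0.19585719] [ 1.38586045e-01  9.90350395e-01 -5.86624064e-05]
```

View pics/crop6.png

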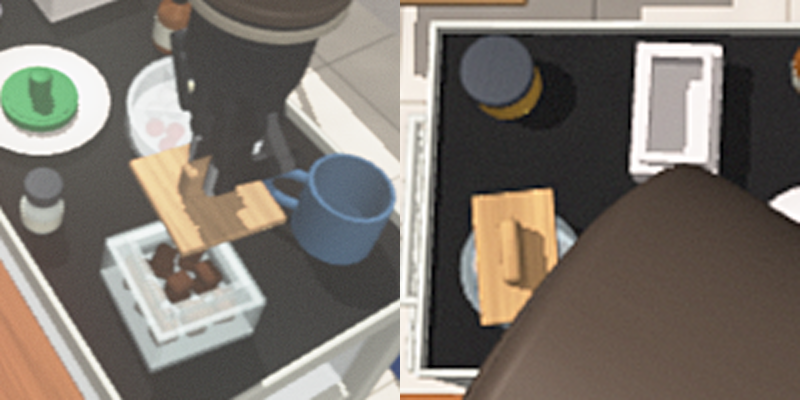

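The lid hangs above the open jar, parallel to it (side crop); the pot is open at crop (675,105). Lowering.

>>> {"name": "move_arm", "arguments": {
  "plan": [
    [[0, 0, 0], [0, 0, 20], 8],
    [[0, 0, 0], [0, 0, 25], 8],
    [[0, 0, 0], [0, 0, 20], 8],
    [[0, 0, 0], [0, 0, 12], 8],
    [[0, 0, 0], [0, 0, 6], 8],
    [[0, 0, 0], [0, 0, 3], 8],
    [[0, 0, 0], [0, 0, 2], 8],
    [[0, 0, 0], [0, 0, 0], 8],
    [[0, 0, 0], [0, 0, 0], 8]
  ]
}}

```text
t: 12.45
position: [0.4906, -0.2639, 0.1079]
orientation: [[-0.99, 0.139, 0.001], [0.139, 0.99, -0.0], [-0.001, -0.0, -1.0]]
contact_force: [-0.2, 0.1, -2.0]
gripper_width: 0.0156
gripper_force: 29.6
```

```bash
python3 - <<'E'
from h import *
c=snap("side",5)
cv2.imwrite("pics/crop7.png",cv2.resize(c["img"][270:430,360:520],(480,480),interpolation=cv2.INTER_CUBIC))
d=load("top",4)
# pot outer rim & body (white) in top4
b=blob(d,(0,0,130),(180,60,255),(278,150,320,199));print(b.min(0),b.max(0))
for z in(.045,.058):print(rect(ray(d,b,z)))
E
```

```text
[280 155] [312 198]
(array([640.2, 121.5]), array([117.1,  79.8]), -1.7)
(array([636.4, 120.4]), array([115.8,  78.9]), -1.7)
```

View pics/crop7.png

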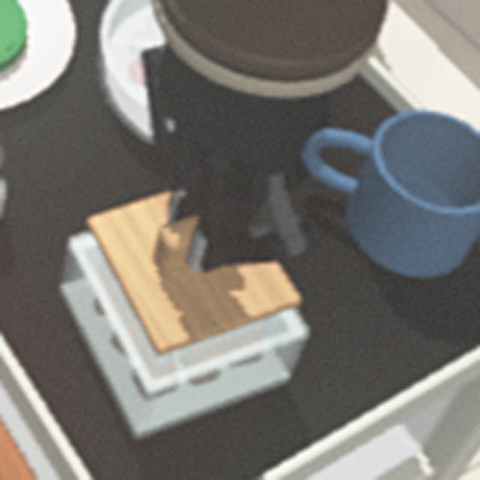

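```bash
python3 - <<'E'
from h import *
c=load("side",5)
s=lambda p:np.array(p)/3+[360,270]
print("lid underside corners",ray(c,s([[90,222],[302,300]]),.0755).mean(0))
for z in(.054,.058):print("shoulder",ray(c,s([[72,240],[308,325]]),z).mean(0))
E
```

```text
lid underside corners [ 0.49613504 -0.26344379]
shoulder [ 0.49550165 -0.26376628]
shoulder [ 0.493584   -0.26534282]
```

Relative offset is within about 3 mm, so I release.

>>> {"name": "move_arm", "arguments": {
  "plan": [
    [[0, 0, 0], [0, 0, 1.5], 8],
    [[0, 0, 0], [0, 0, 1], 8],
    [[0, 0, 0], [0, 0, 0], 8],
    [[0, 0, 0], [0, 0, 0], 22],
    [[0, 0, 0], [0, 0, 0], 36],
    [[0, 0, 0], [0, 0, 0], 45],
    [[0, 0, 0], [0, 0, 0], 45],
    [[0, 0, 0], [0, 0, -20], 45],
    [[0, 0, 0], [0, 0, -40], 45],
    [[0, 0, 0], [0, 0, -40], 45]
  ]
}}

```text
t: 13.5
position: [0.4897, -0.2634, 0.2053]
orientation: [[-0.99, 0.139, -0.002], [0.139, 0.99, 0.001], [0.002, 0.001, -1.0]]
contact_force: [0.4, -0.2, 0.8]
gripper_width: 0.0453
gripper_force: 0.0
```

```bash
python3 - <<'E'
from h import *
c=snap("side",6)
b=blob(c,*WOOD,(370,320,470,400));w=ray(c,b,.086);print("sq",rect(w))
d=load("top",4)
a=cv2.resize(d["img"][150:205,272:327],(400,400),interpolation=cv2.INTER_CUBIC)
e=cv2.resize(c["img"][300:430,360:490],(400,400),interpolation=cv2.INTER_CUBIC)
cv2.imwrite("pics/crop8.png",np.hstack([a,e]))
E
```

```text
sq (array([ 489.5, -266.2]), array([88. , 86.9]), -8.2)
```

View pics/crop8.png

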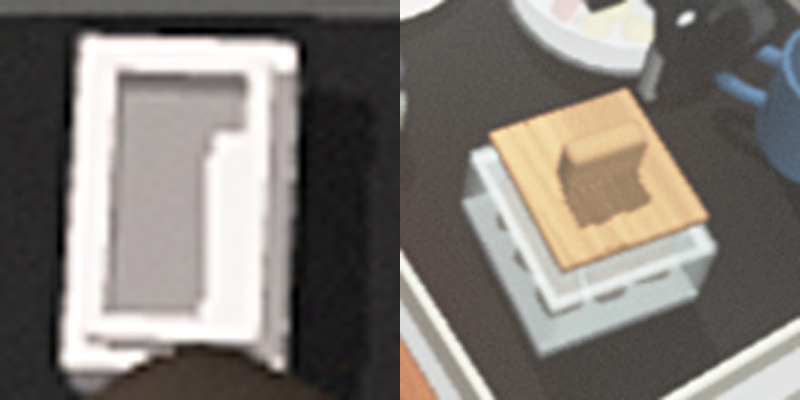

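Square lid lies flat and aligned on its jar. The pot mouth's inner edges are about x 118–250, y 72–316 in the left crop. Next, over to the oblong lid.

>>> {"name": "move_arm", "arguments": {
  "plan": [
    [[0, 0, 0], [5, 35, 0], 45],
    [[0, 0, 0], [6, 44, 0], 45],
    [[0, 0, 0], [6, 44, 0], 45],
    [[0, 0, 0], [6, 44, 0], 45],
    [[0, 0, 0], [6, 44, 0], 45],
    [[0, 0, 0], [6, 44, 0], 45],
    [[0, 0, 0], [6, 44, 0], 45],
    [[0, 0, 0], [6, 44, 0], 45],
    [[0, 0, 0], [6, 44, 0], 45],
    [[0, 0, 0], [6, 44, 0], 45]
  ]
}}

```text
t: 14.55
position: [0.4915, 0.1732, 0.2047]
orientation: [[-0.99, 0.139, 0.0], [0.139, 0.99, -0.0], [-0.0, -0.0, -1.0]]
contact_force: [0.7, -0.5, 0.2]
gripper_width: 0.0452
gripper_force: 0.0
```

```bash
python3 - <<'E'
from h import *
d=load("top",4);c=load("side",6)
q=lambda p:np.array(p)*.1375+[272,150]
print("mouth",ray(d,q([[118,72],[250,72],[240,316],[105,316]]),.058).round(4).tolist(), ray(d,q([[178,194]]),.058))
print("left edge",ray(d,q([[80,38],[60,370]]),.045))
a=cv2.resize(c["img"][150:270,240:420],(780,520),interpolation=cv2.INTER_CUBIC)
cv2.imwrite("pics/crop9.png",a)
E
```

```text
mouth [[0.6801, 0.1424], [0.6803, 0.0958], [0.592, 0.0977], [0.5917, 0.145]] [[0.6358244  0.12030235]]
left edge [[0.69693078 0.15769   ]
 [0.57536752 0.16177757]]
```

View pics/crop9.png

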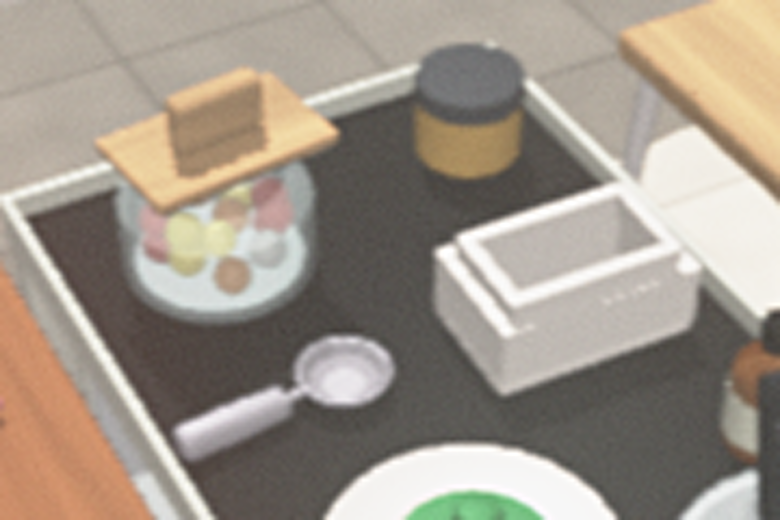

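Side crop: pot neck's outer corners (462,245), (520,305), (685,243), (620,182), lid on the round jar at (215,140). Top-view mouth measures 88x47 mm (given 90x48), centre (0.636,0.120), turned -1.7°.

>>> {"name": "move_arm", "arguments": {
  "plan": [
    [[0, 0, 0], [6, 40, 0], 45],
    [[0, 0, 0], [6, 36, 0], 45],
    [[0, 0, -6.5], [0, 0, 0], 45],
    [[0, 0, -6.5], [0, 0, 0], 45],
    [[0, 0, 0], [0, 0, 15], 45],
    [[0, 0, 0], [0, 0, 15], 45],
    [[0, 0, 0], [0, 0, 0], 45]
  ]
}}

```text
t: 15.25
position: [0.4894, 0.2478, 0.1732]
orientation: [[-0.996, -0.087, -0.003], [-0.087, 0.996, -0.001], [0.003, -0.001, -1.0]]
contact_force: [0.5, -0.2, -0.1]
gripper_width: 0.0447
gripper_force: 0.0
```

```bash
python3 - <<'E'
from h import *
c=load("side",6)
s=lambda p:np.array(p)/[780/180,520/120]+[240,150]
w=ray(c,s([[462,245],[520,305],[685,243],[620,182]]),.058);print("pot",w.mean(0),rect(w))
w=ray(c,s([[97,148],[165,212],[340,135],[268,75]]),.083);print("obl",w.mean(0),rect(w))
w=ray(c,s([[97,142],[165,203],[340,128],[268,70]]),.094);print("obl",w.mean(0),rect(w))
E
```

```text
pot [0.63675295 0.11600641] (array([636.6, 115.9]), array([103.2,  59.9]), 1.7)
obl [0.49607793 0.25547247] (array([496.1, 255.1]), array([112.3,  69.8]), 8.5)
obl [0.49302347 0.24730229] (array([492.9, 246.8]), array([111.4,  67.5]), 8.2)
```

>>> {"name": "move_arm", "arguments": {
  "plan": [
    [[0, 0, -1.5], [-2, 2, 0], 45],
    [[0, 0, 0], [0, 0, 20], 45],
    [[0, 0, 0], [0, 0, 20], 45],
    [[0, 0, 0], [0, 0, 12], 45],
    [[0, 0, 0], [0, 0, 7], 45],
    [[0, 0, 0], [0, 0, 0], 40],
    [[0, 0, 0], [0, 0, 0], 25],
    [[0, 0, 0], [0, 0, 0], 14],
    [[0, 0, 0], [0, 0, 0], 8],
    [[0, 0, 0], [0, 0, 0], 8]
  ]
}}

```text
t: 16.25
position: [0.4928, 0.2506, 0.1166]
orientation: [[-0.994, -0.113, 0.001], [-0.113, 0.994, 0.001], [-0.001, 0.0, -1.0]]
contact_force: [-0.5, -0.8, 7.5]
gripper_width: 0.0155
gripper_force: 30.9
```

>>> {"name": "move_arm", "arguments": {
  "plan": [
    [[0, 0, 0], [0, 0, 0], 8],
    [[0, 0, 0], [0, 0, -6], 8],
    [[0, 0, 0], [0, 0, -15], 8],
    [[0, 0, 0], [0, 0, -25], 8],
    [[0, 0, 0], [0, 0, -25], 8],
    [[0, 0, 0], [0, 0, 0], 8]
  ]
}}

```text
t: 16.85
position: [0.4939, 0.2511, 0.1901]
orientation: [[-0.994, -0.113, 0.004], [-0.113, 0.994, 0.002], [-0.005, 0.001, -1.0]]
contact_force: [-0.9, 0.2, -0.6]
gripper_width: 0.0155
gripper_force: 29.9
```

>>> {"name": "move_arm", "arguments": {
  "plan": [
    [[0, 0, 6.5], [0, 0, 0], 8],
    [[0, 0, 0], [-20, -18, 0], 8],
    [[0, 0, 0], [-33, -31, 0], 8],
    [[0, 0, 0], [-33, -31, 0], 8],
    [[0, 0, 0], [-33, -31, 0], 8],
    [[0, 0, 0], [-24, -22, 0], 8],
    [[0, 0, 0], [0, 0, 10], 8],
    [[0, 0, 0], [0, 0, 20], 8],
    [[0, 0, 0], [0, 0, 10], 8],
    [[0, 0, 0], [0, 0, 0], 8]
  ]
}}

```text
t: 17.85
position: [0.6336, 0.1177, 0.1449]
orientation: [[-1.0, -0.001, -0.004], [-0.001, 1.0, -0.0], [0.004, -0.0, -1.0]]
contact_force: [-1.0, -0.5, -1.9]
gripper_width: 0.0155
gripper_force: 29.9
```

```bash
python3 - <<'E'
from h import *
from workcell import *
c=snap("side",7)
s=state();print(s["position"],s["orientation"][:,1])
a=cv2.resize(c["img"][140:270,240:420],(780,563),interpolation=cv2.INTER_CUBIC)
cv2.imwrite("pics/crop10.png",a)
E
```

```text
[0.63434827 0.11777753 0.14604775] [-6.84015521e-04  9.99999737e-01 -2.40030414e-04]
```

View pics/crop10.png

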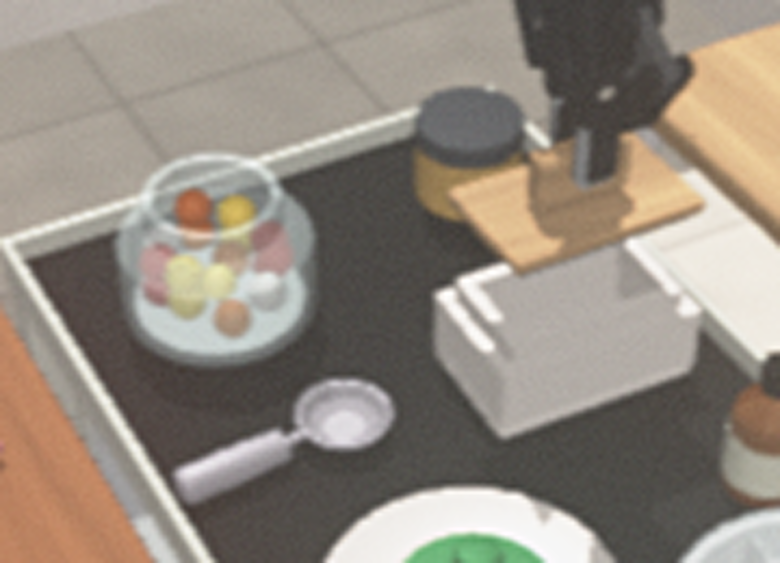

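The lid hangs level over the pot, parallel to it. The round jar is open, its neck ellipse centred at about crop (213,200).

>>> {"name": "move_arm", "arguments": {
  "plan": [
    [[0, 0, 0], [-1.5, 0, 15], 8],
    [[0, 0, 0], [0, 0, 15], 8],
    [[0, 0, 0], [0, 0, 10], 8],
    [[0, 0, 0], [0, 0, 5], 8],
    [[0, 0, 0], [0, 0, 3], 8],
    [[0, 0, 0], [0, 0, 0], 8],
    [[0, 0, 0], [0, 0, 0], 8]
  ]
}}

```text
t: 18.6
position: [0.6371, 0.1174, 0.0991]
orientation: [[-1.0, -0.0, 0.001], [-0.0, 1.0, 0.0], [-0.001, 0.0, -1.0]]
contact_force: [-0.1, -0.0, -0.8]
gripper_width: 0.0155
gripper_force: 29.9
```

```bash
python3 - <<'E'
from h import *
c7=load("side",7)
s=lambda p:np.array(p)/(780/180)+[240,140]
print("rjar",ray(c7,s([[213,200],[140,200],[285,200],[213,155],[213,245]]),.082).round(4).tolist())
c=snap("side",8)
from workcell import *
print(state()["position"])
a=cv2.resize(c["img"][140:270,290:420],(600,600),interpolation=cv2.INTER_CUBIC)
cv2.imwrite("pics/crop11.png",a)
E
```

```text
rjar [[0.4881, 0.2456], [0.4534, 0.2645], [0.5222, 0.2271], [0.505, 0.2826], [0.472, 0.2107]]
[0.63715121 0.11742836 0.09927237]
```

View pics/crop11.png

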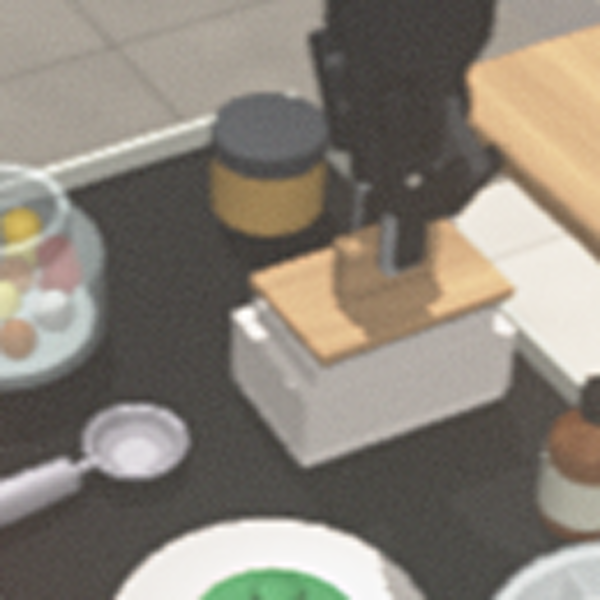

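```bash
python3 - <<'E'
from h import *
c=load("side",8)
s=lambda p:np.array(p)*130/600+[290,140]
w=ray(c,s([[251,288],[322,362],[513,296]]),.0645);print(w.round(4).tolist(),w[[0,2]].mean(0))
E
```

```text
[[0.583, 0.1509], [0.5855, 0.0867], [0.694, 0.0838]] [0.63851886 0.11733638]
```

>>> {"name": "move_arm", "arguments": {
  "plan": [
    [[0, 0, 0], [0, 0, 2.5], 8],
    [[0, 0, 0], [0, 0, 1.5], 8],
    [[0, 0, 0], [0, 0, 0], 8],
    [[0, 0, 0], [0, 0, 0], 8]
  ]
}}

```text
t: 19.05
position: [0.6368, 0.1174, 0.0948]
orientation: [[-1.0, -0.0, -0.0], [-0.0, 1.0, -0.0], [0.0, -0.0, -1.0]]
contact_force: [-0.2, 0.5, -0.8]
gripper_width: 0.0153
gripper_force: 29.9
```

Centred to about 2 mm. Lowering the last bit and releasing.

>>> {"name": "move_arm", "arguments": {
  "plan": [
    [[0, 0, 0], [0, 0, 1.5], 8],
    [[0, 0, 0], [0, 0, 1], 8],
    [[0, 0, 0], [0, 0, 0], 8],
    [[0, 0, 0], [0, 0, 0], 22],
    [[0, 0, 0], [0, 0, 0], 36],
    [[0, 0, 0], [0, 0, 0], 50],
    [[0, 0, 0], [0, 0, 0], 50],
    [[0, 0, 0], [0, 0, -20], 50],
    [[0, 0, 0], [0, 0, -35], 50],
    [[0, 0, 0], [0, 0, -35], 50]
  ]
}}

```text
t: 20.05
position: [0.6363, 0.1173, 0.1828]
orientation: [[-1.0, -0.0, -0.002], [-0.0, 1.0, -0.0], [0.002, -0.0, -1.0]]
contact_force: [0.9, 0.7, 0.2]
gripper_width: 0.0502
gripper_force: 0.0
```

>>> {"name": "move_arm", "arguments": {
  "plan": [
    [[0, 0, 0], [20, -20, 0], 50],
    [[0, 0, 0], [30, -30, 0], 50],
    [[0, 0, 0], [30, -30, 0], 50],
    [[0, 0, 0], [30, -30, 0], 50],
    [[0, 0, 0], [26, -19, 0], 50],
    [[0, 0, 0], [0, 0, 0], 50],
    [[0, 0, 0], [0, 0, 0], 50]
  ]
}}

```text
t: 20.75
position: [0.5009, -0.012, 0.1827]
orientation: [[-1.0, 0.001, 0.001], [0.001, 1.0, -0.0], [-0.001, -0.0, -1.0]]
contact_force: [0.8, 0.7, -0.8]
gripper_width: 0.0498
gripper_force: 0.0
```

```bash
python3 - <<'E'
from h import *
c=snap("side",9);d=snap("top",9)
b=blob(c,*WOOD,(340,180,405,225));print("obl",rect(ray(c,b,.069)))
from workcell import *
print(state()["position"])
a=cv2.resize(c["img"][140:310,240:420],(424,400),interpolation=cv2.INTER_CUBIC)
e=cv2.resize(d["img"][140:280,210:340],(371,400),interpolation=cv2.INTER_CUBIC)
cv2.imwrite("pics/crop12.png",np.hstack([a,e]))
E
```

```text
obl (array([669.6, 105. ]), array([93.7, 56.7]), 60.6)
[ 0.5017783  -0.01136638  0.18250014]
```

View pics/crop12.png

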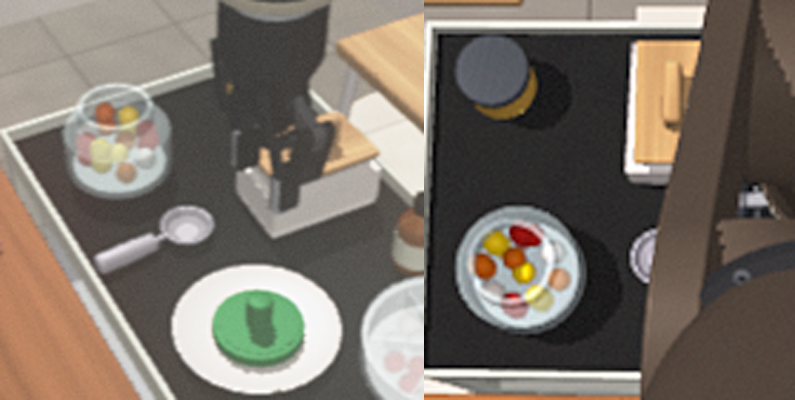

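The oblong lid is on the pot; top crop: round neck ring centred at about (513,262), body (520,270). Now gripping the round lid, side crop (260,320).

>>> {"name": "move_arm", "arguments": {
  "plan": [
    [[0, 0, 0], [0, 0, 20], 50],
    [[0, 0, 0], [0, 0, 35], 50],
    [[0, 0, 0], [0, 0, 35], 50],
    [[0, 0, 0], [0, 0, 25], 50],
    [[0, 0, 0], [0, 0, 17], 50],
    [[0, 0, 0], [0, 0, 11], 50],
    [[0, 0, 0], [0, 0, 2], 50],
    [[0, 0, 0], [0, 0, 0], 35],
    [[0, 0, 0], [0, 0, 0], 24],
    [[0, 0, 0], [0, 0, 0], 16]
  ]
}}

```text
t: 21.85
position: [0.5015, -0.0116, 0.0382]
orientation: [[-1.0, -0.0, 0.002], [-0.0, 1.0, -0.0], [-0.002, -0.0, -1.0]]
contact_force: [1.0, 1.6, 1.8]
gripper_width: 0.0225
gripper_force: 29.5
```

>>> {"name": "move_arm", "arguments": {
  "plan": [
    [[0, 0, 0], [0, 0, 0], 15],
    [[0, 0, 0], [0, 0, 0], 15],
    [[0, 0, 0], [0, 0, -6], 15],
    [[0, 0, 0], [0, 0, -20], 15],
    [[0, 0, 0], [0, 0, -35], 15],
    [[0, 0, 0], [0, 0, -40], 15],
    [[0, 0, 0], [0, 0, -40], 15],
    [[0, 0, 0], [0, 0, 0], 15],
    [[0, 0, 0], [0, 0, 0], 15]
  ]
}}

```text
t: 22.75
position: [0.5013, -0.0117, 0.1795]
orientation: [[-1.0, -0.0, 0.002], [-0.0, 1.0, -0.0], [-0.002, -0.0, -1.0]]
contact_force: [0.7, 0.9, -1.4]
gripper_width: 0.0225
gripper_force: 29.6
```

```bash
python3 - <<'E'
from h import *
d=load("top",9)
q=lambda p:(np.array(p)-[424,0])/2.856+[210,140]
print("neck",ray(d,q([[513,262],[478,262],[552,262],[513,222],[513,303]]),.082).round(4).tolist())
for z in(.03,.045):print("body",ray(d,q([[520,270],[455,270],[585,270]]),z).round(4).tolist())
E
```

```text
neck [[0.4881, 0.2521], [0.4879, 0.2824], [0.4884, 0.2182], [0.5233, 0.2534], [0.4524, 0.2507]]
body [[0.4895, 0.2559], [0.489, 0.3149], [0.49, 0.1971]]
body [[0.4871, 0.253], [0.4866, 0.3112], [0.4876, 0.1949]]
```

>>> {"name": "move_arm", "arguments": {
  "plan": [
    [[0, 0, 0], [1.5, 25, 0], 15],
    [[0, 0, 0], [2, 44, 0], 15],
    [[0, 0, 0], [2, 44, 0], 15],
    [[0, 0, 0], [2, 44, 0], 15],
    [[0, 0, 0], [2, 44, 0], 15],
    [[0, 0, 0], [2, 38, 0], 15],
    [[0, 0, 0], [2, 22, 0], 15],
    [[0, 0, 0], [0, 0, 15], 15],
    [[0, 0, 0], [0, 0, 20], 15],
    [[0, 0, 0], [0, 0, 15], 15]
  ]
}}

```text
t: 23.75
position: [0.4859, 0.2491, 0.126]
orientation: [[-1.0, -0.001, -0.003], [-0.001, 1.0, -0.001], [0.003, -0.001, -1.0]]
contact_force: [-0.5, -0.2, -2.0]
gripper_width: 0.0229
gripper_force: 29.6
```

>>> {"name": "move_arm", "arguments": {
  "plan": [
    [[0, 0, 0], [0, 0, 5], 15],
    [[0, 0, 0], [0, 0, 3], 15],
    [[0, 0, 0], [0, 0, 0], 15],
    [[0, 0, 0], [0, 0, 0], 15]
  ]
}}

```text
t: 24.15
position: [0.4876, 0.2494, 0.1207]
orientation: [[-1.0, 0.0, 0.0], [0.0, 1.0, 0.0], [-0.0, 0.0, -1.0]]
contact_force: [-0.0, -0.4, -0.6]
gripper_width: 0.0229
gripper_force: 29.6
```

```bash
python3 - <<'E'
from h import *
from workcell import *
c=snap("side",10)
print(state()["position"])
b=blob(c,*GREEN,(240,150,340,240));w=ray(c,b,.1);print("lid",(w.min(0)+w.max(0))/2,w.max(0)-w.min(0))
a=cv2.resize(c["img"][140:260,230:410],(780,520),interpolation=cv2.INTER_CUBIC)
cv2.imwrite("pics/crop13.png",a)
E
```

```text
[0.48762    0.24944531 0.12083339]
lid [0.50898509 0.2351628 ] [0.03307909 0.06068093]
```

View pics/crop13.png

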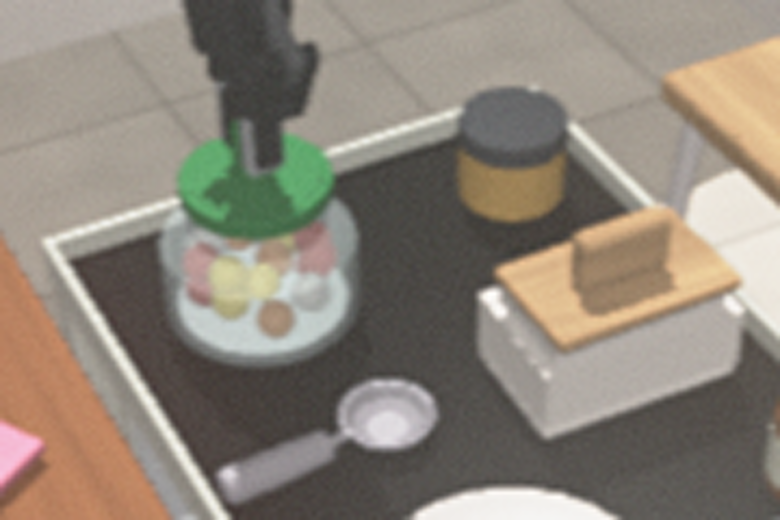

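Lid (178–333, centre 256) is centred over the jar (160–358, centre 259); the oblong lid lies flat on the pot. Lowering and releasing.

>>> {"name": "move_arm", "arguments": {
  "plan": [
    [[0, 0, 0], [0, 0, 3], 15],
    [[0, 0, 0], [0, 0, 2], 15],
    [[0, 0, 0], [0, 0, 1], 15],
    [[0, 0, 0], [0, 0, 0], 15],
    [[0, 0, 0], [0, 0, 0], 15]
  ]
}}

```text
t: 24.7
position: [0.4875, 0.2495, 0.1149]
orientation: [[-1.0, -0.0, 0.001], [-0.0, 1.0, 0.0], [-0.001, 0.0, -1.0]]
contact_force: [-2.3, -0.9, 12.7]
gripper_width: 0.0229
gripper_force: 30.9
```

>>> {"name": "move_arm", "arguments": {
  "plan": [
    [[0, 0, 0], [0, 0, -1], 15],
    [[0, 0, 0], [0, 0, 0], 25],
    [[0, 0, 0], [0, 0, 0], 38],
    [[0, 0, 0], [0, 0, 0], 50],
    [[0, 0, 0], [0, 0, 0], 50],
    [[0, 0, 0], [0, 0, -20], 50],
    [[0, 0, 0], [0, 0, -35], 50],
    [[0, 0, 0], [0, 0, -40], 50]
  ]
}}

```text
t: 25.5
position: [0.4865, 0.249, 0.2105]
orientation: [[-1.0, -0.0, -0.002], [-0.0, 1.0, -0.001], [0.002, -0.001, -1.0]]
contact_force: [0.6, 0.2, -0.0]
gripper_width: 0.0499
gripper_force: 0.0
```

>>> {"name": "move_arm", "arguments": {
  "plan": [
    [[0, 0, 0], [-5, 45, -10], 50],
    [[0, 0, 0], [-5, 45, -10], 50],
    [[0, 0, 0], [0, 45, 0], 50],
    [[0, 0, 0], [0, 45, 0], 50],
    [[0, 0, 0], [0, 45, 0], 50],
    [[0, 0, 0], [0, 45, 0], 50],
    [[0, 0, 0], [0, 0, 0], 50],
    [[0, 0, 0], [0, 0, 0], 50]
  ]
}}

```text
t: 26.3
position: [0.4967, 0.52, 0.2295]
orientation: [[-1.0, -0.002, -0.001], [-0.002, 1.0, -0.001], [0.001, -0.001, -1.0]]
contact_force: [-0.0, -1.0, -0.2]
gripper_width: 0.0503
gripper_force: 0.0
```

```bash
python3 - <<'E'
from h import *
c=snap("side",11);d=snap("top",11)
b=blob(d,*GREEN,(215,195,275,265));print("round lid",rect(ray(d,b,.094)))
b=blob(d,*WOOD,(265,145,330,210));print("obl",rect(ray(d,b,.07)))
b=blob(d,*WOOD,(420,200,480,270));print("sq",rect(ray(d,b,.086)))
e=cv2.resize(d["img"][140:280,200:490],(725,350),interpolation=cv2.INTER_CUBIC)
a=cv2.resize(c["img"][150:320,240:500],(375,245))
o=np.zeros((595,725,3),np.uint8);o[:350]=e;o[350:,:375]=a;cv2.imwrite("pics/crop14.png",o)
E
```

```text
round lid (array([488.2, 248.9]), array([81.2, 79.2]), -89.5)
obl (array([635.8, 117.3]), array([112.1,  70.6]), 0.2)
sq (array([ 491.8, -263.1]), array([85.4, 85.1]), -7.9)
```

View pics/crop14.png

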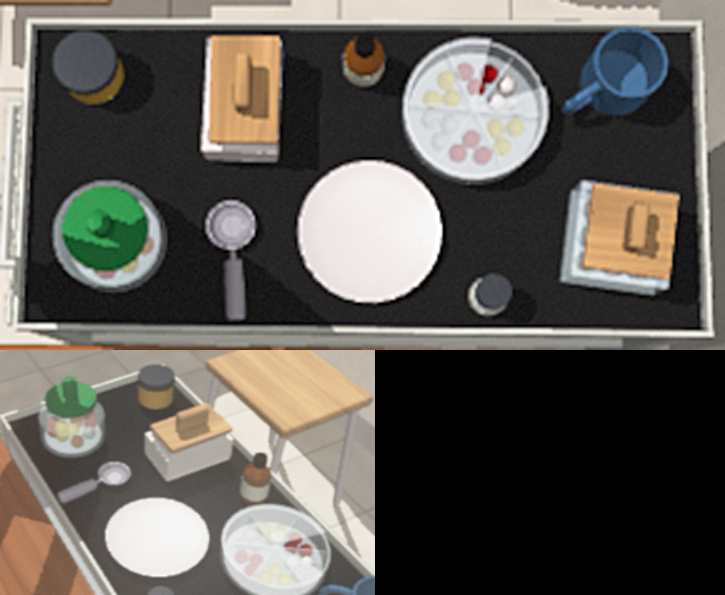

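The final picture shows all three lids flat on their own vessels. Each is within about 3 mm of the mouth centre I measured, and the two wooden ones line up with their sides. The arm is clear.

```bash
python3 -c "
from workcell import *
print(sign_off())"
```

```text
the job is handed in; nothing more can be done
None
```

The job is handed in with no verdict returned: each lid lies flat on its own vessel, within about 3 mm of the measured mouth centre, the round lid was parked on the saucer meanwhile, and the last picture shows the other things where they stood.

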